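Chock the row of copper pipes

ROBOT

A 6-joint arm with a two-finger parallel gripper is mounted at the origin on the work surface. World frame = base frame: x ahead of the robot, y to its left, z up, the work surface at z = 0. Lengths are in mm, angles in degrees, forces in N, time in s.
With the tool pointing down it reaches from about 300 to 850 mm from the base axis. Payload 4.2 kg.
Tool frame: the origin (TCP) lies on the centre line of the jaws, within the pads' length; the fingertips stand 14 mm ahead of it and the grasp point (between the pads) lies 5 mm behind it; x points along the fingers, y is the direction in which the jaws open and shut, and the axes are right-handed (so a half turn about x gives the same grasp; the last joint's range is limited). The gripper opens to 91 mm and grips with 3 to 60 N. Pads are 32 mm wide; open, the fingers measure 118 mm over their backs; the gripper's body (76 mm by 178 mm) begins 60 mm behind the grasp point.
Start: joints at [73.912, 18.312, 89.639, -0, 72.044, -1.146], TCP at [148.267, 555.571, 227.976] pointing down, gripper open.
Joint ranges: [-177.97, 177.97], [-48.28, 115.42], [12.27, 149.76], [-77.06, 257.06], [2.81, 150.46], [-146.56, 146.56]. Speed limits (degrees/s): [147.25, 147.25, 180, 180, 180, 180].

INTERFACE

Orientations are given as [roll, pitch, yaw] about the fixed x, y, z axes, in that order (R = Rz(yaw) Ry(pitch) Rx(roll)).
In Python, from workcell import readout, optics, env gives the robot as it stands.
- The arm moves only by the shell command python3 -m creep 'ROWS' [OPENING] [FORCE]. ROWS is JSON, a list of rows, each an object with "translation": the shift along the world's x, y, z in cm, a list of three; "delta_rot": the turn, a rotation vector about the world's x, y, z in rad, a list of three. In form: [{"translation": [dx, dy, dz], "delta_rot": [rx, ry, rz]}, ...]. A call has 1 to 5 rows; each row shifts and turns the commanded pose from where the row before left it; what a row does not reach is not made up. A row lasts 1/12 s, in which the tool goes at most 41.7 mm and 7.16 degrees, less where a joint would pass 70% of its speed; a pose out of reach is approached as far as the arm can. A call with a gripper value outside its range is refused whole. OPENING is the gripper's target within -1 to 1 (fully open at 1, half-way at 0, shut at -1), set as the call begins (- or left out, the last holds). The fingers move at their own pace and stop on an object; FORCE is the grip in N (left out, the last holds). Time passes only in rows, so rows that do not move let the fingers close. It gives the time, the measured TCP pose, the force and the opening at its end, in the units of the state.
- readout.state(): the state, without advancing time (a new reading comes with each control period).
- optics.grab_frame(name): name is "scene" or "top"; returns (picture, depth): 400x640x3 uint8, red, green, blue; 400x640 float32, mm along the optical axis (not along the pixel's ray), 0 where there is no reading.
- optics.camera_params(name): a dict with "mtx" (3x3 intrinsics, pixels), "R" (3x3) and "t" (3): a world point X has camera coordinates R X + t. Camera axes: x right, y down, z forward; pixel columns grow to the right and rows downward; lengths in mm; the calibration is good to about 2 mm. A picture is of the moment at which its call begins. camera_params takes no time and is no camera call.
- env.job_done(): hands the job in, once; it reports no verdict.
The state is a dict: "time_s": time; "qpos": joint angles; "qvel": joint speeds; "effort": joint torques, N m; "ee_pos": TCP position; "ee_rot": TCP orientation; "force": force on the tool from outside, world axes, zero at the start; "torque": the same for the moment, N m; "gripper_width": finger opening in mm.
Only numpy, scipy, OpenCV 4.12 (cv2) and the standard library are available. Lean on these libraries where they do the work, as an engineer would, in place of code of your own. Each camera call takes 0.05 s, during which the arm holds its last target.

TASK

Three copper pipe offcuts lie side by side on the plywood board, held at one end of the row by the grey steel stop and free to roll at the other. Pick up the wooden wedge with the red-painted thick end and set it flat on the board, square to the row, with its sloping face snug against the middle of the last pipe, so the row cannot roll apart; do not knock the row out of place, and let go of the wedge.

Things in the scene. Friction and masses are not known exactly. Their poses are not given: they have to be found in the camera images.
- chock: Loose light-wood wedge, about 120 g, 80 (its x) x 45 (y) x 45 mm high, on the bench (z = 0). Origin: centre of its underside. The sloping face looks to its -x, rising at 45 degrees from the toe at x = -40 (blunt, 4 mm high) to the top at x = +5. From x = +5 to +40 it is a plain block with upright sides at y = +-22.5: grip it there from above. The block's top and back (x = +40) are red.
- chock_face (a point): Point on the wedge's slope at x = -32.1, y = 0, z = 7.9 mm in its frame, where a pipe on the same surface touches it. When snug it is 27 mm from the pipe's axis, and the wedge's origin is 51 mm beyond the axis along the row. Nearby lie a plain unpainted wood offcut 80 x 45 x 30 mm, a brass collar 60 mm across and 25 high, and a hammer: not needed.
- board: Fixed plywood board on the bench, 300 (its x) x 160 (y) x 12 mm. Origin: centre of its underside. The row runs along its x: a grey stop bar 35 mm high crosses its -x end (inner face at x = -130), three pipes lie against it, parallel to the board's y; from x = +33 to +150 it is bare. The wedge goes there, its x axis pointing the same way as the board's x.
- end_pipe: Last pipe of the row, farthest from the stop: loose copper pipe, 54 mm in diameter, 120 mm long, 210 g, ends black. Origin: its centre, on its axis, 27 mm above the board's top, at x = +5, y = 0 in the board's frame. Its y axis is the pipe's axis; x and z turn as it rolls. It and the two like it beside it roll freely when pushed.
Things that resemble listed ones, but are neither listed nor needed, are in the scene too. What is shaped like the chock but blue is not meant.

How it is judged (in metres and radians):
At the end, for the whole second after the job is handed in: Wedge flat on the board (6 mm, 6 degrees), within 15 degrees of the row's direction, slope against the last pipe (chock_face under 38 mm from the pipe's centre: about 12 mm of gap or 25 mm off the middle). Last pipe within 13 mm of its place along the row. Both at rest (distance between chock_face and end_pipe below 0.038 m and angle between the x axis of chock and the x axis of board, either way round below 0.26 rad and angle between chock's own z axis and vertical below 0.1 rad and z of chock in the frame of board between 0.006 and 0.018 m and x of end_pipe in the frame of board below 0.018 m and linear speed of each of chock, end_pipe below 0.02 m/s); the robot touches nothing.
It fails at once if the last pipe is knocked more than 30 mm out of its place (distance of end_pipe from where it was at the start of the episode above 0.03 m).
It also fails if it takes over 35 s, if anything falls off the work surface, if the arm or the gripper's body presses on something with over 40 N, if the wrist force passes 120 N, or if a joint passes its speed limit or range.

## Working session

There is one attempt and no reset: what is moved stays moved. The work goes in short steps, Python scripts to look and compute and a shell command to move; the robot and the scene stay as the last step left them, time stands still between calls to the robot, and variables do not carry over. Pictures are saved under pics/ and viewed, and the job is handed in when it is done.

```bash
mkdir -p pics; python3 - <<'E'
from workcell import readout, optics
import cv2, numpy as np
for n in("scene","top"):
    p,d=optics.grab_frame(n); cv2.imwrite(f"pics/{n}0.png",p[:,:,::-1]); np.savez(f"{n}0.npz",p=p,d=d)
    print(n,optics.camera_params(n))
print(readout.state())
E
```

```text
scene {'mtx': array([[434.24401416,   0.        , 323.02835024],
       [  0.        , 434.24401416, 195.36980341],
       [  0.        ,   0.        ,   1.        ]]), 'R': array([[ 0.24200367,  0.97019838, -0.01221976],
       [ 0.65162501, -0.1718451 , -0.7388194 ],
       [-0.7189013 ,  0.17083431, -0.67379267]]), 't': array([-200.23483116, -270.1074911 , 1207.33885575])}
top {'mtx': array([[512.23924545,   0.        , 307.45801625],
       [  0.        , 512.23924545, 199.62074299],
       [  0.        ,   0.        ,   1.        ]]), 'R': array([[-0.02060109, -0.99950317, -0.02385408],
       [-0.99495867,  0.02283795, -0.09765078],
       [ 0.09814704,  0.02172211, -0.99493483]]), 't': array([ 89.84687877, 535.23894992, 954.45608948])}
{'time_s': 0.1, 'qpos': array([ 7.39112099e+01,  1.83463813e+01,  8.96978773e+01,  3.45714217e-04,
        7.20433765e+01, -1.14527353e+00]), 'qvel': array([ 0.02383044,  0.07038477, -0.21523101,  0.05004181,  0.01138362,
        0.04405081]), 'effort': array([ 4.36751507e-04, -4.13331199e+01, -2.32507896e+01,  7.28739705e-02,
        4.20718349e-02, -5.32403374e-05]), 'ee_pos': array([148.14923903, 555.15617298, 227.23076704]), 'ee_rot': array([ -91.36018376,   89.91236428, -106.30380714]), 'force': array([-0.13011606,  0.45815866,  0.18763538]), 'torque': array([0.01059467, 0.00196538, 0.05260026]), 'gripper_width': 91.07428396975519}
```

View pics/scene0.png

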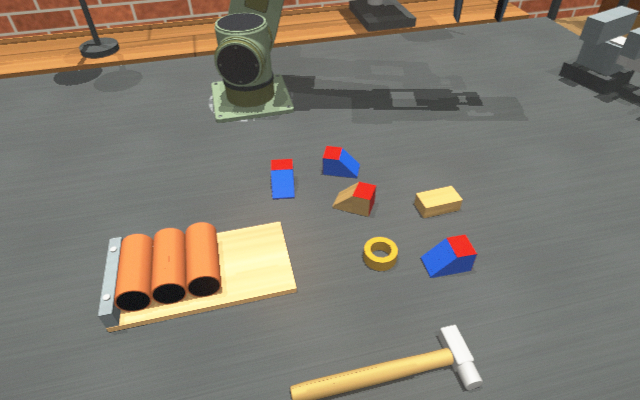

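View pics/top0.png

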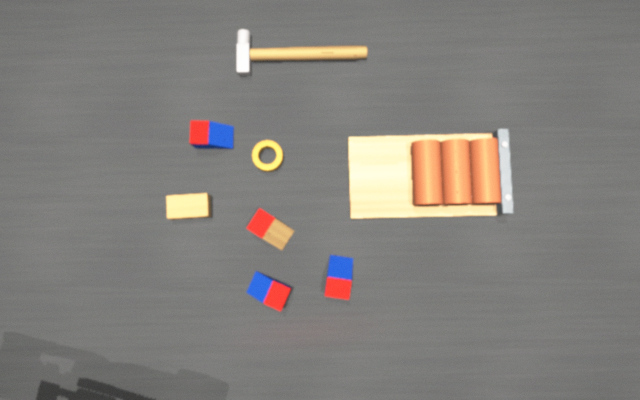

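Candidates (top picture): natural-wood wedge with red end (270,229); blue wedges (211,134), (270,291), (339,277); plain offcut (187,205). By the description it is the one at (270,229). Next I'll measure it and check it in a crop.

```bash
cat > h.py <<'E'
import numpy as np, cv2
from workcell import optics
def pts(n,d):
    c=optics.camera_params(n); K=c["mtx"]; h,w=d.shape
    u,v=np.meshgrid(np.arange(w),np.arange(h))
    r=np.stack([(u-K[0,2])/K[0,0],(v-K[1,2])/K[1,1],np.ones_like(u)],-1)*d[...,None]
    return (r-c["t"])@c["R"]
def proj(n,X):
    c=optics.camera_params(n); q=(c["R"]@np.asarray(X,float)+c["t"]); p=c["mtx"]@q; return p[:2]/p[2]
def rect(P):
    return cv2.minAreaRect(P[:,:2].astype(np.float32))
E
python3 - <<'E'
from h import *
f=np.load("top0.npz"); p=f["p"].astype(int); W=pts("top",f["d"]); Z=W[...,2]
print("bench z",np.median(Z[320:330,300:400]))
m=np.zeros(Z.shape,bool); m[195:260,235:305]=1
red=m&(p[...,0]>150)&(p[...,1]<70)
print("red z",np.median(Z[red]),rect(W[red]), W[red][:,:2].mean(0))
obj=m&(Z>np.median(Z[320:330,300:400])+3)
print("wedge",rect(W[obj]),obj.sum())
b=np.zeros(Z.shape,bool); b[120:230,340:520]=1
bd=b&(Z>8)&(p[...,0]>150); 
print("board z",np.median(Z[150:200,360:400])," rect",rect(W[b&(Z>7)]))
bare=np.zeros_like(b); bare[125:225,345:408]=1; bare&=Z>7
print("bare",cv2.boxPoints(rect(W[bare])))
# stop
s=np.zeros_like(b); s[120:220,495:520]=1
g=s&(abs(p[...,0]-p[...,2])<40)&(Z>30); print("stop",rect(W[g]),np.median(Z[g]))
# pipe crest
pm=np.zeros_like(b);pm[132:212,408:446]=1
pm&=(Z>50); print("pipe max",np.percentile(Z[pm],98))
cr=pm&(Z>62)
print("crest",rect(W[cr]))
for v in(150,172,195): print(v,[(u,np.round(W[v,u],0).tolist()) for u in range(408,446,4)])
c=cv2.resize(f["p"][190:265,230:310,::-1],None,fx=7,fy=7,interpolation=cv2.INTER_CUBIC); cv2.imwrite("pics/crop.png",c)
E
```

```text
bench z -0.6365621096527382
red z 44.934996875304165 ((463.6864318847656, 123.44569396972656), (135.56613159179688, 38.404380798339844), 55.15266036987305) [494.58630369 167.71683274]
wedge ((488.9459228515625, 139.58319091796875), (125.60177612304688, 165.3324737548828), 0.08455679565668106) 1181
board z 11.085189137842145  rect ((551.717529296875, -123.89212036132812), (220.13034057617188, 362.6208190917969), 0.2968204617500305)
bare [[ 401.30026   -84.86891 ]
 [ 649.9407   -154.02197 ]
 [ 689.355     -12.307373]
 [ 440.7146     56.845688]]
stop ((495.0164489746094, -158.84329223632812), (142.99038696289062, 421.2308349609375), 32.881343841552734) 45.73523324979249
pipe max 67.39520500757321
crest ((512.4922485351562, -81.84251403808594), (99.71501159667969, 295.9775085449219), 45.9824104309082)
150 [(408, [632.0, -121.0, 9.0]), (412, [625.0, -122.0, 44.0]), (416, [623.0, -127.0, 56.0]), (420, [622.0, -134.0, 60.0]), (424, [621.0, -140.0, 63.0]), (428, [620.0, -147.0, 67.0]), (432, [620.0, -155.0, 66.0]), (436, [620.0, -163.0, 63.0]), (440, [624.0, -174.0, 45.0]), (444, [622.0, -180.0, 53.0])]
172 [(408, [588.0, -118.0, 12.0]), (412, [585.0, -122.0, 35.0]), (416, [582.0, -126.0, 52.0]), (420, [581.0, -132.0, 59.0]), (424, [580.0, -139.0, 61.0]), (428, [579.0, -145.0, 67.0]), (432, [579.0, -153.0, 66.0]), (436, [580.0, -162.0, 59.0]), (440, [580.0, -170.0, 54.0]), (444, [581.0, -179.0, 48.0])]
195 [(408, [543.0, -117.0, 9.0]), (412, [543.0, -124.0, 15.0]), (416, [539.0, -125.0, 48.0]), (420, [538.0, -131.0, 58.0]), (424, [537.0, -137.0, 64.0]), (428, [537.0, -144.0, 66.0]), (432, [536.0, -151.0, 66.0]), (436, [537.0, -159.0, 63.0]), (440, [537.0, -167.0, 59.0]), (444, [538.0, -177.0, 48.0])]
```

View pics/crop.png

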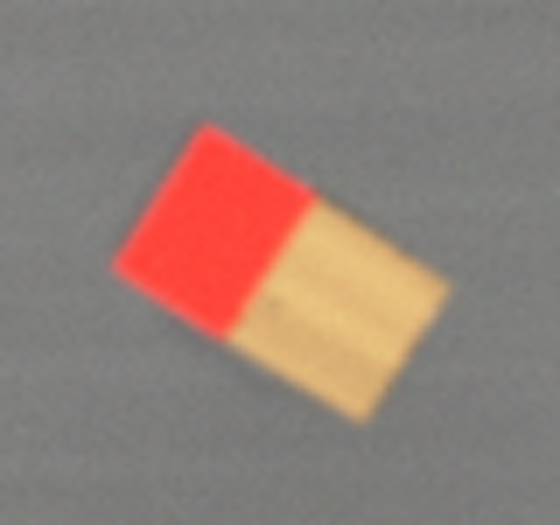

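The crop shows natural wood with a red top at crop (215,230). Its slope falls toward lower right, with the toe at crop (405,355), so this is the right wedge. The depth has edge outliers, so I'll fit by intersecting pixel rays with planes of known height.

```bash
cat >> h.py <<'E'
def ray(n,u,v,z):
    c=optics.camera_params(n); K=c["mtx"]; R=c["R"]; o=-R.T@c["t"]
    r=R.T@np.array([(u-K[0,2])/K[0,0],(v-K[1,2])/K[1,1],1.]); return o+r*(z-o[2])/r[2]
def mrect(n,mask,z):
    cs,_=cv2.findContours(mask.astype(np.uint8),cv2.RETR_EXTERNAL,cv2.CHAIN_APPROX_NONE)
    c=max(cs,key=cv2.contourArea)[:,0]
    P=np.array([ray(n,*q,z)[:2] for q in c],np.float32); return cv2.minAreaRect(P)
E
python3 - <<'E'
from h import *
f=np.load("top0.npz"); p=f["p"].astype(int)
cc=[(205,123),(315,200),(228,338),(112,265),(450,287),(365,420)]
A=[]
for i,(a,b) in enumerate(cc):
    A.append(ray("top",(a+.5)/7-.5+230,(b+.5)/7-.5+190,45 if i<4 else 4)[:2])
A=np.array(A);print(A.round(1)); print("red sides",[np.linalg.norm(A[i]-A[(i+1)%4]).round(1) for i in range(4)])
back=(A[0]+A[3])/2; top=(A[1]+A[2])/2; toe=(A[4]+A[5])/2
ax=back-toe; print("len",np.linalg.norm(ax),"yaw",np.degrees(np.arctan2(ax[1],ax[0])), np.degrees(np.arctan2(*(back-top)[::-1])), np.degrees(np.arctan2(*(A[0]-A[3])[::-1])),np.degrees(np.arctan2(*(A[4]-A[5])[::-1])))
print("block centre",A[:4].mean(0),"origin",(back+toe)/2)
R,G,B=p[...,0],p[...,1],p[...,2]
m=np.zeros(R.shape,bool); m[195:260,235:305]=1
r=mrect("top",m&(R>150)&(G<100),45);print("red",r)
m[:]=0;m[120:230,340:412]=1
wood=m&(R>150)&(G>130)&(B<R-30); r=mrect("top",wood,12);print("bare",r,cv2.boxPoints(r))
m[:]=0;m[130:215,405:441]=1
cop=m&(R>120)&(G<R*.65); r=mrect("top",cop,39); print("pipe",r,cv2.boxPoints(r))
m[:]=0;m[120:220,497:520]=1
g=m&(abs(R-B)<30)&(R>85); r=mrect("top",g,47);print("stop",r)
c=cv2.resize(f["p"][120:230,340:525,::-1],None,fx=4,fy=4,interpolation=cv2.INTER_CUBIC); cv2.imwrite("pics/crop2.png",c)
E
```

```text
[[523.2 169.6]
 [501.8 140.3]
 [465.4 164.1]
 [485.5 195. ]
 [479.3 106.5]
 [442.9 130.8]]
red sides [np.float64(36.3), np.float64(43.5), np.float64(36.9), np.float64(45.4)]
len 77.0127953199952 yaw 55.79624046335293 55.40422054813456 -34.04107061954933 -33.725536313538456
block centre [493.9718913 167.2543852] origin [482.72164826 150.47964357]
red ((494.27581787109375, 167.79562377929688), (35.04945373535156, 45.7263069152832), 56.45068359375)
bare ((581.136474609375, -63.331947326660156), (123.52617645263672, 163.46875), 88.50881958007812) [[ 4.97822510e+02 -1.22947144e+02]
 [ 6.61235901e+02 -1.27201096e+02]
 [ 6.64450439e+02 -3.71675110e+00]
 [ 5.01037048e+02  5.37200928e-01]]
pipe ((582.6615600585938, -147.68399047851562), (53.014225006103516, 121.14555358886719), 87.68236541748047) [[ 521.0664  -171.7199 ]
 [ 642.1129  -176.61894]
 [ 644.2567  -123.64809]
 [ 523.2102  -118.74904]]
stop ((583.9576416015625, -298.89617919921875), (41.15840148925781, 188.63681030273438), 86.76668548583984)
```

View pics/crop2.png

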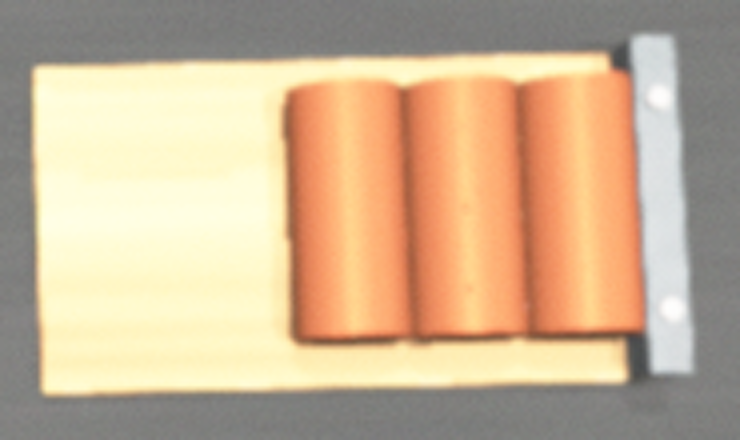

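```bash
python3 - <<'E'
from workcell import readout
from scipy.spatial.transform import Rotation as T
import numpy as np
s=readout.state(); R=T.from_euler('xyz',s["ee_rot"],degrees=True).as_matrix()
print(R.round(3)); a=np.degrees(np.arctan2(R[1,1],R[0,1])); print("jaw dir",a)
for t in(145.8,-34.2): 
    d=(t-a+180)%360-180; print("turn",d,np.radians(d))
print(np.array([494.7,168.3,130])-s["ee_pos"])
E
```

```text
[[-0.     0.258  0.966]
 [-0.001  0.966 -0.258]
 [-1.    -0.002 -0.   ]]
jaw dir 75.05637821927641
turn 70.7436217807236 1.2347091248592008
turn -109.25637821927641 -1.9068835287305925
[ 346.55076097 -386.85617298  -97.23076704]
```

```bash
python3 -m creep '[{"translation":[2.17,-2.42,-0.3],"delta_rot":[0,0,-0.12]},{"translation":[2.17,-2.42,-0.3],"delta_rot":[0,0,-0.12]},{"translation":[2.17,-2.42,-0.3],"delta_rot":[0,0,-0.12]},{"translation":[2.17,-2.42,-0.3],"delta_rot":[0,0,-0.12]},{"translation":[2.17,-2.42,-0.3],"delta_rot":[0,0,-0.12]}]' 1
```

```text
time_s: 0.52
ee_pos: [257.3, 433.1, 212.4]
ee_rot: [-62.9, 90.0, -112.6]
force: [0.5, 0.4, 0.0]
gripper_width: 91.2
```

```bash
python3 -m creep '[{"translation":[2.17,-2.42,-0.3],"delta_rot":[0,0,-0.12]},{"translation":[2.17,-2.42,-0.3],"delta_rot":[0,0,-0.12]},{"translation":[2.17,-2.42,-0.3],"delta_rot":[0,0,-0.12]},{"translation":[2.17,-2.42,-0.3],"delta_rot":[0,0,-0.12]},{"translation":[2.17,-2.42,-0.3],"delta_rot":[0,0,-0.12]}]' 1
python3 -m creep '[{"translation":[2.17,-2.42,-0.3],"delta_rot":[0,0,-0.12]},{"translation":[2.17,-2.42,-0.3],"delta_rot":[0,0,-0.12]},{"translation":[2.17,-2.42,-0.3],"delta_rot":[0,0,-0.12]},{"translation":[2.17,-2.42,-0.3],"delta_rot":[0,0,-0.12]},{"translation":[2.17,-2.42,-0.3],"delta_rot":[0,0,-0.12]}]' 1
python3 -m creep '[{"translation":[0,0,0],"delta_rot":[0,0,0]},{"translation":[0,0,0],"delta_rot":[0,0,0]}]' 1
cat > st.py <<'E'
from workcell import readout
from scipy.spatial.transform import Rotation as T
import numpy as np,sys
s=readout.state(); R=T.from_euler('xyz',s["ee_rot"],degrees=True).as_matrix()
print(s["ee_pos"].round(1),"jaw",np.degrees(np.arctan2(R[1,1],R[0,1])).round(2),"down",R[:,0].round(3),"F",s["force"].round(1),"w",round(s["gripper_width"],1),"t",s["time_s"],"q",s["qpos"].round(0))
E
python3 st.py
```

```text
time_s: 0.93
ee_pos: [365.9, 312.1, 197.6]
ee_rot: [-51.1, 90.0, -135.2]
force: [0.1, 0.5, 0.7]
gripper_width: 90.9
time_s: 1.35
ee_pos: [474.4, 191.1, 182.5]
ee_rot: [-45.5, 90.0, -163.9]
force: [-0.2, 0.8, -0.3]
gripper_width: 91.6
time_s: 1.52
ee_pos: [474.1, 191.4, 182.3]
ee_rot: [-50.0, 89.9, -168.2]
force: [-1.5, 0.4, -0.3]
gripper_width: 91.2
[474.1 191.4 182.3] jaw -28.2 down [-0.001 -0.    -1.   ] F [-1.5  0.4 -0.3] w 91.2 t 1.5167 q [ 21.  15. 102.   0.  64.  49.]
```

```bash
python3 -m creep '[{"translation":[1.03,-1.15,-1.5],"delta_rot":[0,0,-0.05]},{"translation":[1.03,-1.16,-2.0],"delta_rot":[0,0,-0.055]},{"translation":[0,0,-3.0],"delta_rot":[0,0,0]},{"translation":[0,0,-2.7],"delta_rot":[0,0,0]},{"translation":[0,0,0],"delta_rot":[0,0,0]}]' 1; python3 st.py
python3 - <<'E'
from h import *
p,d=optics.grab_frame("scene"); cv2.imwrite("pics/s1.png",cv2.resize(p[110:290,260:480,::-1],None,fx=3,fy=3))
E
```

```text
time_s: 1.93
ee_pos: [489.9, 169.1, 86.5]
ee_rot: [-39.8, 89.4, -163.8]
force: [-0.4, 0.3, 0.5]
gripper_width: 91.4
[489.9 169.1  86.5] jaw -33.98 down [-0.011 -0.003 -1.   ] F [-0.4  0.3  0.5] w 91.4 t 1.9333 q [ 18.  21. 108.   0.  51.  52.]
```

View pics/s1.png

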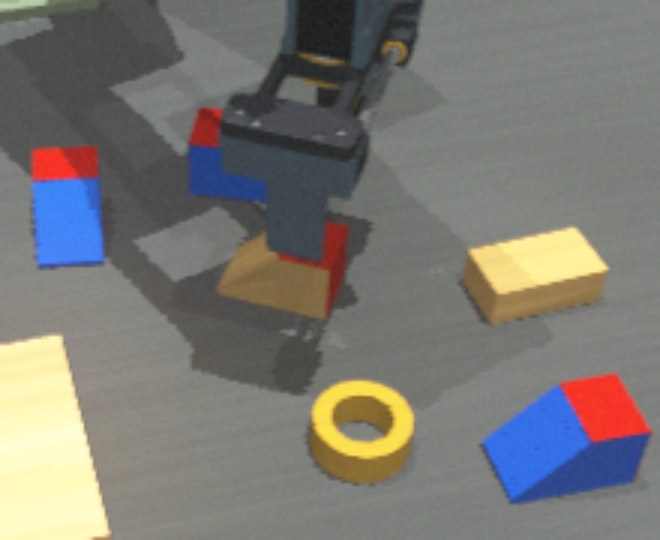

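The front finger stands over the wedge block at about crop (300,235), between the camera and the red top and clear of everything else. Next: check that the pose has settled, then descend.

```bash
python3 -m creep '[{"translation":[0,0,0],"delta_rot":[0,0,0]}]' 1; python3 st.py
```

```text
time_s: 2.07
ee_pos: [494.3, 170.4, 91.7]
ee_rot: [163.9, 90.0, 39.9]
force: [0.0, 0.5, -0.4]
gripper_width: 91.2
[494.3 170.4  91.7] jaw -33.99 down [ 0.  0. -1.] F [ 0.   0.5 -0.4] w 91.2 t 2.0667 q [ 18.  21. 108.   0.  51.  52.]
```

```bash
python3 -m creep '[{"translation":[0,-0.2,-1.8],"delta_rot":[0,0,0]},{"translation":[0,0,-1.8],"delta_rot":[0,0,0]},{"translation":[0,0,-1.8],"delta_rot":[0,0,0]},{"translation":[0,0,-1.5],"delta_rot":[0,0,0]},{"translation":[0,0,0],"delta_rot":[0,0,0]}]' 1
python3 -m creep '[{"translation":[0,0,0],"delta_rot":[0,0,0]},{"translation":[0,0,0],"delta_rot":[0,0,0]},{"translation":[0,0,0],"delta_rot":[0,0,0]},{"translation":[0,0,0],"delta_rot":[0,0,0]},{"translation":[0,0,0],"delta_rot":[0,0,0]}]' -1 20; python3 st.py
```

```text
time_s: 2.48
ee_pos: [493.8, 167.9, 21.7]
ee_rot: [-40.0, 89.9, -164.0]
force: [-1.0, 0.3, -0.6]
gripper_width: 91.2
time_s: 2.9
ee_pos: [494.9, 167.7, 22.9]
ee_rot: [139.4, 89.9, 15.4]
force: [-0.0, -0.0, -0.3]
gripper_width: 61.0
[494.9 167.7  22.9] jaw -34.09 down [ 0.002  0.    -1.   ] F [-0.  -0.  -0.3] w 61.0 t 2.9 q [ 17.  26. 112.  -0.  42.  52.]
```

```bash
python3 -m creep '[{"translation":[0,0,0],"delta_rot":[0,0,0]},{"translation":[0,0,0],"delta_rot":[0,0,0]},{"translation":[0,0,0],"delta_rot":[0,0,0]},{"translation":[0,0,0],"delta_rot":[0,0,0]},{"translation":[0,0,0],"delta_rot":[0,0,0]}]' -1 20; python3 st.py; python3 -m creep '[{"translation":[0,0,0],"delta_rot":[0,0,0]},{"translation":[0,0,0],"delta_rot":[0,0,0]},{"translation":[0,0,2],"delta_rot":[0,0,0]},{"translation":[0,0,3],"delta_rot":[0,0,0]},{"translation":[0,0,3],"delta_rot":[0,0,0]}]' -1 20; python3 st.py
```

```text
time_s: 3.32
ee_pos: [494.6, 167.4, 22.2]
ee_rot: [116.9, 90.0, -7.2]
force: [0.2, -1.1, 3.2]
gripper_width: 44.9
[494.6 167.4  22.2] jaw -34.09 down [ 0. -0. -1.] F [ 0.2 -1.1  3.2] w 44.9 t 3.3167 q [ 17.  26. 112.  -0.  42.  52.]
time_s: 3.73
ee_pos: [493.0, 167.2, 101.5]
ee_rot: [-40.7, 89.8, -164.8]
force: [0.6, -0.2, -1.3]
gripper_width: 44.9
[493.  167.2 101.5] jaw -34.1 down [-0.004 -0.001 -1.   ] F [ 0.6 -0.2 -1.3] w 44.9 t 3.7333 q [ 17.  20. 107.   0.  53.  52.]
```

```bash
python3 -m creep '[{"translation":[1.2,-2.5,0.3],"delta_rot":[0,0,0.08]},{"translation":[1.2,-3.2,0],"delta_rot":[0,0,0.08]},{"translation":[1.2,-3.2,0],"delta_rot":[0,0,0.08]},{"translation":[1.2,-3.2,0],"delta_rot":[0,0,0.08]},{"translation":[1.2,-3.2,0],"delta_rot":[0,0,0.08]}]' -1 20
python3 -m creep '[{"translation":[1.3,-3.2,0],"delta_rot":[0,0,0.08]},{"translation":[1.3,-2.7,0],"delta_rot":[0,0,0.08]},{"translation":[0,-1.0,0],"delta_rot":[0,0,0]},{"translation":[0,0,0],"delta_rot":[0,0,0]},{"translation":[0,0,0],"delta_rot":[0,0,0]}]' -1 20; python3 st.py
python3 - <<'E'
from h import *
for n in("scene","top"):
    p,d=optics.grab_frame(n); cv2.imwrite(f"pics/{n}2.png",p[:,:,::-1])
E
```

```text
time_s: 4.15
ee_pos: [554.1, 13.2, 104.4]
ee_rot: [-91.4, 89.9, 167.6]
force: [0.2, -0.1, -1.5]
gripper_width: 45.2
time_s: 4.57
ee_pos: [579.3, -54.3, 104.1]
ee_rot: [-113.5, 89.9, 154.4]
force: [0.1, -0.3, -1.2]
gripper_width: 44.9
[579.3 -54.3 104.1] jaw -2.13 down [-0.002  0.001 -1.   ] F [ 0.1 -0.3 -1.2] w 44.9 t 4.5667 q [-7. 25. 99.  0. 57. -4.]
```

View pics/scene2.png

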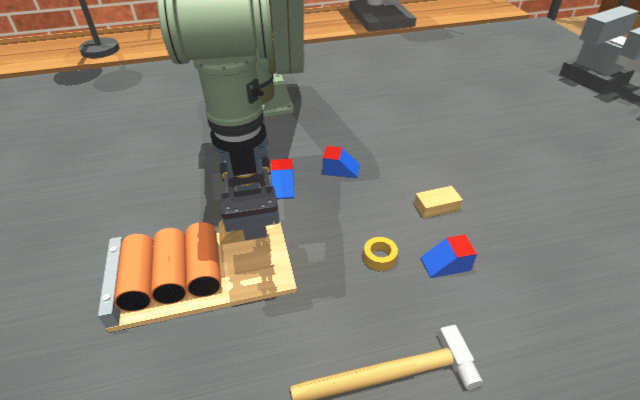

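View pics/top2.png

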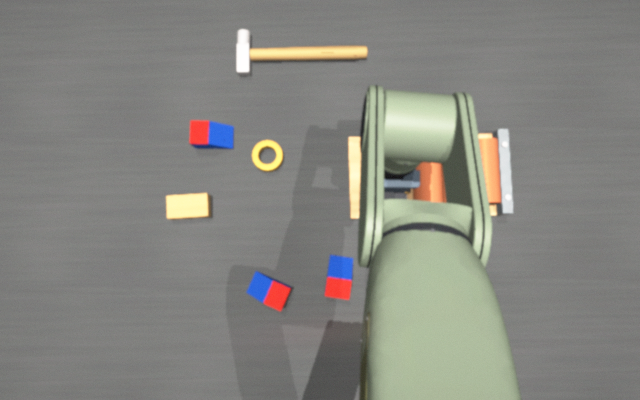

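Both pictures show the row undisturbed, with the last pipe at scene (203,258), and the wedge held above the bare board. Lowering now with a gap left.

```bash
python3 -m creep '[{"translation":[0.1,-0.9,-1.8],"delta_rot":[0,0,0]},{"translation":[0,0,-1.8],"delta_rot":[0,0,0]},{"translation":[0,0,-1.8],"delta_rot":[0,0,0]},{"translation":[0,0,-1.0],"delta_rot":[0,0,0]},{"translation":[0,0,0],"delta_rot":[0,0,0]}]' -1 20
python3 -m creep '[{"translation":[0,0,-0.3],"delta_rot":[0,0,0]},{"translation":[0,0,0],"delta_rot":[0,0,0]},{"translation":[0,0,0],"delta_rot":[0,0,0]}]' -1 20;python3 st.py
python3 - <<'E'
from h import *
p,d=optics.grab_frame("scene"); cv2.imwrite("pics/s3.png",cv2.resize(p[190:340,90:310,::-1],None,fx=3.5,fy=3.5,interpolation=cv2.INTER_CUBIC))
E
```

```text
time_s: 5.08
ee_pos: [579.3, -62.0, 38.8]
ee_rot: [-97.9, 89.7, 170.1]
force: [0.5, -0.1, -1.0]
gripper_width: 45.1
time_s: 5.33
ee_pos: [582.0, -63.3, 38.9]
ee_rot: [86.4, 89.9, -5.6]
force: [-0.5, 0.2, -1.9]
gripper_width: 44.9
[582.  -63.3  38.9] jaw -1.98 down [ 0.002 -0.    -1.   ] F [-0.5  0.2 -1.9] w 44.9 t 5.3333 q [ -7.  29. 102.   0.  48.  -5.]
```

View pics/s3.png

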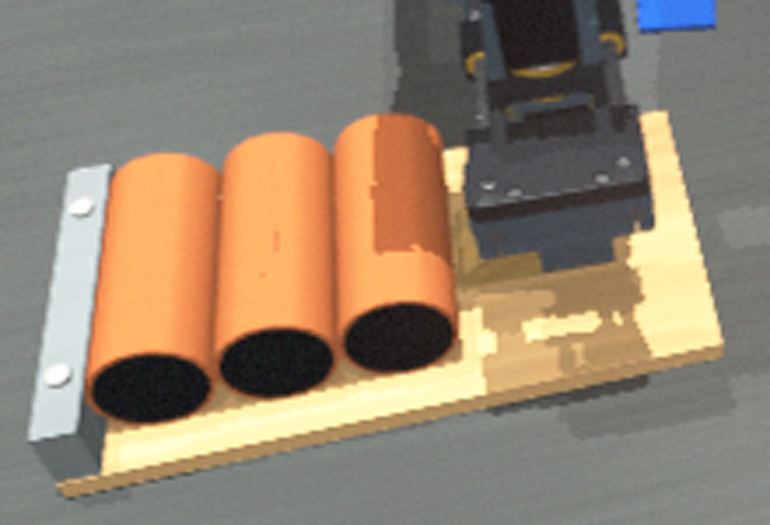

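The row is unmoved and the wedge hangs just above the board, with its toe a short gap from the last pipe, around crop (465,270). I'll lower until it touches.

```bash
python3 -m creep '[{"translation":[0,0,-0.2],"delta_rot":[0,0,0]},{"translation":[0,0,-0.2],"delta_rot":[0,0,0]},{"translation":[0,0,0],"delta_rot":[0,0,0]},{"translation":[0,0,0],"delta_rot":[0,0,0]}]' -1 20;python3 st.py
python3 -m creep '[{"translation":[0,-0.2,0],"delta_rot":[0,0,0]},{"translation":[0,-0.2,0],"delta_rot":[0,0,0]},{"translation":[0,0,0],"delta_rot":[0,0,0]},{"translation":[0,0,0],"delta_rot":[0,0,0]}]' -1 20;python3 st.py
```

```text
time_s: 5.72
ee_pos: [581.7, -63.6, 34.2]
ee_rot: [89.4, 89.9, -2.6]
force: [1.0, 0.2, 0.0]
gripper_width: 45.0
[581.7 -63.6  34.2] jaw -2.01 down [ 0.001 -0.    -1.   ] F [1.  0.2 0. ] w 45.0 t 5.7167 q [ -7.  30. 103.   0.  48.  -5.]
time_s: 6.05
ee_pos: [581.5, -67.8, 34.2]
ee_rot: [66.2, 90.0, -25.8]
force: [-0.3, -0.3, 0.9]
gripper_width: 44.7
[581.5 -67.8  34.2] jaw -2.01 down [ 0. -0. -1.] F [-0.3 -0.3  0.9] w 44.7 t 6.05 q [ -8.  30. 102.  -0.  48.  -6.]
```

Touching lightly. Advancing 2 mm per step while I watch the force.

```bash
python3 -m creep '[{"translation":[0,-0.2,0],"delta_rot":[0,0,0]},{"translation":[0,0,0],"delta_rot":[0,0,0]},{"translation":[0,0,0],"delta_rot":[0,0,0]}]' -1 20;python3 st.py
python3 -m creep '[{"translation":[0,-0.15,0],"delta_rot":[0,0,0]},{"translation":[0,0,0],"delta_rot":[0,0,0]},{"translation":[0,0,0],"delta_rot":[0,0,0]}]' -1 20;python3 st.py
python3 - <<'E'
from h import *
p,d=optics.grab_frame("scene"); cv2.imwrite("pics/s4.png",cv2.resize(p[200:310,150:310,::-1],None,fx=4.8,fy=4.8,interpolation=cv2.INTER_CUBIC))
E
```

```text
time_s: 6.3
ee_pos: [581.5, -69.6, 34.2]
ee_rot: [91.6, 90.0, -0.5]
force: [0.1, 0.8, 3.5]
gripper_width: 45.1
[581.5 -69.6  34.2] jaw -2.01 down [ 0. -0. -1.] F [0.1 0.8 3.5] w 45.1 t 6.3 q [ -8.  30. 102.   0.  48.  -6.]
time_s: 6.55
ee_pos: [581.5, -70.9, 34.2]
ee_rot: [113.2, 90.0, 21.2]
force: [-0.2, 2.6, 4.0]
gripper_width: 45.0
[581.5 -70.9  34.2] jaw -2.01 down [ 0.  0. -1.] F [-0.2  2.6  4. ] w 45.0 t 6.55 q [ -8.  30. 102.   0.  48.  -6.]
```

View pics/s4.png

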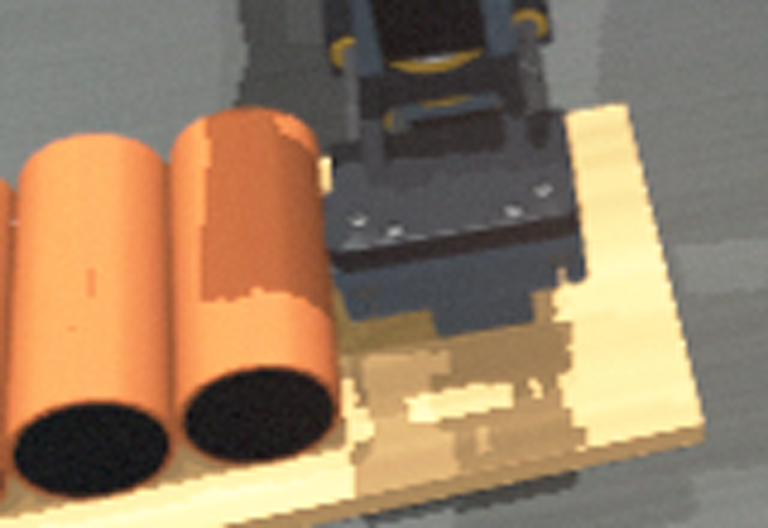

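The toe reaches the pipe at about crop (335,310), and the row is still tight. The side force is rising, so I'll creep one more step to tell contact from board friction.

```bash
python3 -m creep '[{"translation":[0,-0.1,0],"delta_rot":[0,0,0]},{"translation":[0,0,0],"delta_rot":[0,0,0]},{"translation":[0,0,0],"delta_rot":[0,0,0]}]' -1 20;python3 st.py
python3 -m creep '[{"translation":[0,-0.1,0],"delta_rot":[0,0,0]},{"translation":[0,0,0],"delta_rot":[0,0,0]},{"translation":[0,0,0],"delta_rot":[0,0,0]}]' -1 20;python3 st.py
```

```text
time_s: 6.85
ee_pos: [581.5, -71.8, 34.2]
ee_rot: [125.2, 90.0, 33.2]
force: [0.8, 2.7, 5.6]
gripper_width: 44.7
[581.5 -71.8  34.2] jaw -2.02 down [ 0.  0. -1.] F [0.8 2.7 5.6] w 44.7 t 6.85 q [ -8.  30. 102.   0.  48.  -6.]
time_s: 7.1
ee_pos: [581.6, -72.9, 34.2]
ee_rot: [118.5, 90.0, 26.5]
force: [-0.1, 3.2, 5.0]
gripper_width: 45.3
[581.6 -72.9  34.2] jaw -2.02 down [ 0.001  0.    -1.   ] F [-0.1  3.2  5. ] w 45.3 t 7.1 q [ -8.  30. 102.   0.  48.  -6.]
```

```bash
python3 -m creep '[{"translation":[0,-0.1,0],"delta_rot":[0,0,0]},{"translation":[0,0,0],"delta_rot":[0,0,0]},{"translation":[0,0,0],"delta_rot":[0,0,0]}]' -1 20;python3 st.py
python3 -m creep '[{"translation":[0,-0.1,0],"delta_rot":[0,0,0]},{"translation":[0,0,0],"delta_rot":[0,0,0]},{"translation":[0,0,0],"delta_rot":[0,0,0]}]' -1 20;python3 st.py
```

```text
time_s: 7.35
ee_pos: [581.5, -73.8, 34.2]
ee_rot: [118.4, 90.0, 26.4]
force: [-1.0, 4.3, 5.2]
gripper_width: 45.0
[581.5 -73.8  34.2] jaw -2.01 down [ 0.001  0.    -1.   ] F [-1.   4.3  5.2] w 45.0 t 7.35 q [ -8.  30. 102.   0.  48.  -6.]
time_s: 7.6
ee_pos: [581.6, -74.4, 34.2]
ee_rot: [156.0, 89.9, 64.0]
force: [-0.5, 5.9, 5.0]
gripper_width: 44.6
[581.6 -74.4  34.2] jaw -2.03 down [ 0.     0.001 -1.   ] F [-0.5  5.9  5. ] w 44.6 t 7.6 q [ -8.  30. 102.   0.  48.  -6.]
```

The side force has climbed to 5.9 N at the predicted contact position, so the wedge is snug. Releasing and lifting straight up.

```bash
python3 -m creep '[{"translation":[0,0,0],"delta_rot":[0,0,0]},{"translation":[0,0,0],"delta_rot":[0,0,0]},{"translation":[0,0,0],"delta_rot":[0,0,0]},{"translation":[0,0,0],"delta_rot":[0,0,0]},{"translation":[0,0,0],"delta_rot":[0,0,0]}]' 0.8;python3 st.py
python3 -m creep '[{"translation":[0,0,1.0],"delta_rot":[0,0,0]},{"translation":[0,0,2],"delta_rot":[0,0,0]},{"translation":[0,0,3],"delta_rot":[0,0,0]},{"translation":[0,0,3.5],"delta_rot":[0,0,0]},{"translation":[0,0,3.5],"delta_rot":[0,0,0]}]' 0.8;python3 st.py
```

```text
time_s: 8.02
ee_pos: [581.1, -75.4, 33.6]
ee_rot: [-56.7, 90.0, -148.7]
force: [0.5, -0.2, -0.2]
gripper_width: 75.0
[581.1 -75.4  33.6] jaw -2.01 down [-0.001 -0.    -1.   ] F [ 0.5 -0.2 -0.2] w 75.0 t 8.0167 q [ -9.  30. 102.  -0.  48.  -6.]
time_s: 8.43
ee_pos: [580.9, -75.1, 165.7]
ee_rot: [-81.5, 90.0, -173.5]
force: [1.2, -0.9, -0.6]
gripper_width: 82.0
[580.9 -75.1 165.7] jaw -2.0 down [-0.001 -0.    -1.   ] F [ 1.2 -0.9 -0.6] w 82.0 t 8.4333 q [-8. 22. 94. -0. 65. -6.]
```

Moving aside (+y, so never over the pipes) to clear the top view.

```bash
python3 -m creep '[{"translation":[-2,3,1.0],"delta_rot":[0,0,0]},{"translation":[-2,3,1],"delta_rot":[0,0,0]},{"translation":[-2,3,1],"delta_rot":[0,0,0]},{"translation":[-2,3,1],"delta_rot":[0,0,0]},{"translation":[-2,3,0],"delta_rot":[0,0,0]}]'
python3 -m creep '[{"translation":[-2,3,0],"delta_rot":[0,0,0]},{"translation":[-2,3,0],"delta_rot":[0,0,0]},{"translation":[-2,3,0],"delta_rot":[0,0,0]},{"translation":[0,0,0],"delta_rot":[0,0,0]},{"translation":[0,0,0],"delta_rot":[0,0,0]}]'
python3 - <<'E'
from h import *
for n in("top","scene"):
    p,d=optics.grab_frame(n); cv2.imwrite(f"pics/{n}5.png",p[:,:,::-1]); np.savez(f"{n}5.npz",p=p,d=d)
p=np.load("top5.npz")["p"]; cv2.imwrite("pics/t5c.png",cv2.resize(p[120:230,335:525,::-1],None,fx=4,fy=4,interpolation=cv2.INTER_CUBIC))
p=np.load("scene5.npz")["p"]; cv2.imwrite("pics/s5c.png",cv2.resize(p[200:330,95:310,::-1],None,fx=3.6,fy=3.6,interpolation=cv2.INTER_CUBIC))
E
```

```text
time_s: 8.85
ee_pos: [481.4, 76.1, 206.8]
ee_rot: [98.7, 89.7, 6.7]
force: [0.4, 0.9, -0.4]
gripper_width: 81.7
time_s: 9.27
ee_pos: [420.6, 166.0, 204.8]
ee_rot: [90.6, 89.9, -1.2]
force: [1.1, -0.7, -0.2]
gripper_width: 82.0
```

View pics/t5c.png

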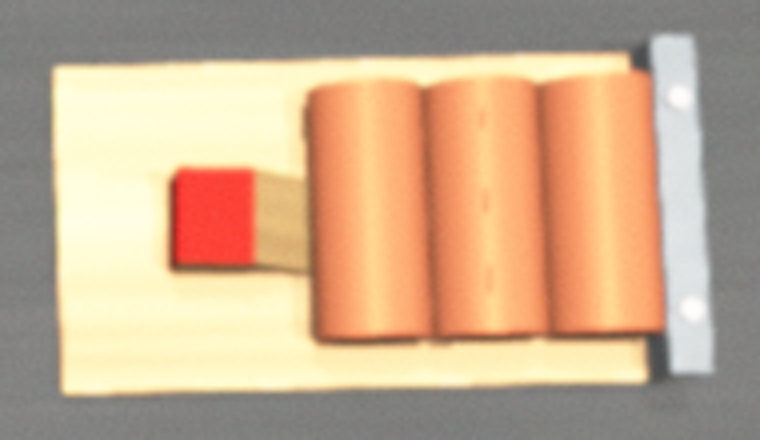

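View pics/s5c.png

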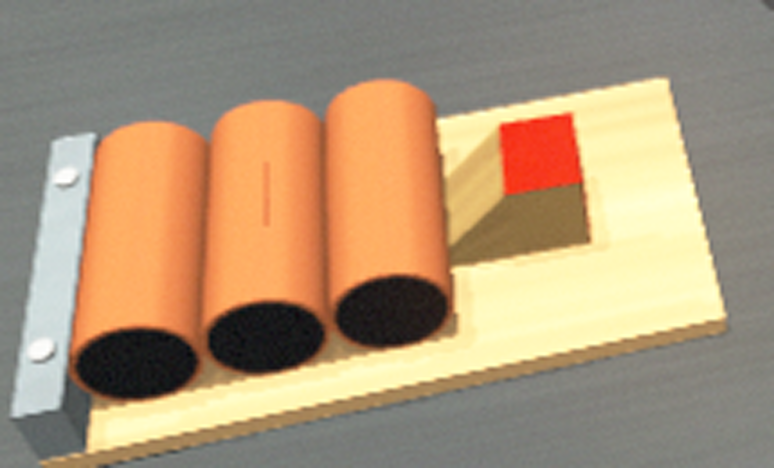

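The wedge sits flat and square, with its red block at top crop (213,217). Its slope tucks under the last pipe near mid-length at (310,222), and the row is tight against the stop. A quick numeric check before handing in.

```bash
python3 - <<'E'
from h import *
for k in(0,5):
    p=np.load(f"top{k}.npz")["p"].astype(int); R,G,B=p[...,0],p[...,1],p[...,2]
    m=np.zeros(R.shape,bool);m[130:215,405:441]=1
    print("pipe",mrect("top",m&(R>120)&(G<R*.65),39))
f=np.load("top5.npz");p=f["p"].astype(int);R,G=p[...,0],p[...,1]
m[:]=0;m[155:192,370:402]=1;m&=(R>150)&(G<100)
r=mrect("top",m,57);print("red",r,"z",np.median(pts("top",f["d"])[m][:,2]))
E
python3 st.py
```

```text
pipe ((582.6615600585938, -147.68399047851562), (53.014225006103516, 121.14555358886719), 87.68236541748047)
pipe ((581.7232666015625, -147.64601135253906), (53.014225006103516, 119.2672119140625), 87.68236541748047)
red ((577.7876586914062, -72.37556457519531), (35.2908935546875, 43.338680267333984), 88.05084991455078) z 56.546420535610714
[421.9 164.6 204.5] jaw -1.99 down [ 0.001 -0.    -1.   ] F [ 0.2  0.5 -0.2] w 82.1 t 9.3667 q [ 20.   8. 107.  -0.  65.  22.]
```

```bash
python3 -c "
from workcell import env; print(env.job_done())"
```

```text
the job is handed in; nothing more can be done
None
```

I picked up the natural-wood wedge with the red end and set it on the board. I then slid it gently against the last pipe until the side force reached about 6 N. After that I let go, moved the arm clear and handed the job in at about 9.4 s; no verdict is reported.

My last checks, from the camera pictures:
- **Wedge position:** its top is at z = 56.5 mm, against 57 mm expected when flat on the board. It points at 88.1°, against about 88° for the row.
- **Fit against the pipe:** the wedge's block is about 75 mm from the pipe's axis, against 73.5 mm when perfectly snug. The remaining gap is therefore about 2 mm or less, within measurement error. It sits within a few mm of the pipe's middle.
- **Row:** the last pipe's measured place is unchanged to within 1 mm, and the row is still tight against the stop.

Two things disagreed along the way. Raw depth readings at object edges were unreliable, so I measured from pixels and known heights instead. The wedge's length first measured 77 mm instead of 80 mm, but this did not affect the grasp. No check failed.

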